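# Pop open the spring-lid case and put the orange ejector strip away in it

### The job

Press the red release button on the bright blue case and let its sprung lid rise all the way open by itself, without touching it. Then take the orange strip that lies by itself in the open (not the one in the heap of parts behind the hammer), lay it down inside the case and leave the lid standing open.

Things in the scene. Friction and masses are not known exactly. Their poses are not given: they have to be found in the camera images.
- button_top (a point): Centre of the top of the round red button (34 mm across, top 60 mm above the bench) on the black housing (top 50 mm) at the front of the blue case; z up, x towards the case. Pressed down: 7 mm travel, spring, 5 N at the bottom; frees the lid at about 4.5 mm (3.2 N), returns when let go. The lid's front edge is 33 mm behind the centre (catch tongue 24 mm); it swings up, away from the button.
- case_lid (a joint): Angle of the flat blue lid with grey panel (122 mm front to back, 160 mm wide, 5 mm thick), rad: 0 = shut and latched, 1.95 = fully open, leaning back past upright. Hinge along the far rim, 62 mm behind the case's centre, 42 mm above the bench. Unlatched, a weak spring lifts it slowly (about 2 s, damped) and keeps it open; shut, the latch holds it: do not force it.
- case_inside (a point): Centre of the inner floor of the bright blue case, 4 mm above the bench; x points from the front (button) to the hinge, y along its width. The button is 94 mm in front of this point (-x). The inside is 110 mm (x) by 150 mm (y) and 36 mm deep, undivided, empty; walls 4 mm thick. The case is fixed to the bench.
- orange_strip: Loose orange-brown rubber strip, a plain bar 22 mm (x) by 60 mm (y) by 17 mm (z), 15 g, lying flat on the bench; its origin is the centre of its underside. It lies clear, right of the case or left of it on the near part of the bench; a similar one in the heap behind the hammer is fixed. Two longer, thinner green strips lie about as well; they are not wanted.
Not all that is in view belongs to the job. What is meant by the orange_strip is not purple, and is the smaller of those in its own colour.

How it is judged:
By the outcome, as a careful person would: the job done as asked, in the order asked, and still so for the second after the job is handed in, with the robot touching nothing.
It also fails if it takes over 45 s, if anything falls off the work surface, if the arm or the gripper's body presses on something with over 40 N, if the wrist force passes 120 N, or if a joint passes its speed limit or range.

### The arm

A 7-joint arm with a two-finger parallel gripper is mounted at the origin on a cart in front of the work surface, level with it; the furniture and walls round the work are solid. World frame = base frame: x ahead of the robot, y to its left, z up, the work surface at z = 0. Lengths are in m, angles in rad, forces in N, time in s.
With the tool pointing down it reaches from about 0.35 to 0.9 m from the base axis. Payload 8.1 kg.
Tool frame: the origin (TCP) lies between the finger pads; the fingertips stand 14 mm ahead of it and the grasp point (between the pads) lies 5 mm behind it (robot.tcp_to_tips is the distance from the TCP to the fingertips, in m); x points along the fingers, z is the direction in which the jaws open and shut, and the axes are right-handed (so a half turn about x gives the same grasp; the last joint's range is limited). The gripper opens to 85 mm and grips with 20 to 120 N. Pads are 22 mm wide; open, the fingers measure 114 mm over their backs; the gripper's body (76 mm by 85 mm) begins 54 mm behind the grasp point. The pads swing forward as they close: fully open they stand 13 mm farther back than shut.
Start: joints at [-1.308, 0.434, 0.025, 1.573, -0.012, 1.134, -0.075], TCP at [0.224, 0.584, 0.245] pointing down, gripper open.
Joint ranges: [-2.62, 2.62], [-0.44, 2.09], [-1.27, 1.32], [0.08, 2.57], [-1.32, 4.46], [0.12, 2], [-2.74, 2.74]. Speed limits (rad/s): [2.22, 2.22, 3.01, 3.01, 3.14, 3.14, 3.14].

### API

Orientations are given as a unit quaternion [x, y, z, w].
In Python, from bench import robot gives the robot as it stands.
- The arm moves only by the shell command python3 -m pendant 'ROWS' [FORCE]. ROWS is JSON, a list that holds one entry, the list of rows, each a list of 7 numbers: the turn, a rotation vector about the world's x, y, z in degrees, then the shift along the world's x, y, z in m, then the closure in counts, from 0 (fully open) to 255 (shut). In form: [[[ax, ay, az, tx, ty, tz, jaw], ...]]. A call has 1 to 8 rows; each row is the pose to reach, as a shift and turn from the pose commanded when the call began; what a row does not reach only later rows make up. A row lasts 1/12 s, in which the tool goes at most 41.7 mm and 7.16 degrees, less where a joint would pass 70% of its speed; a pose out of reach is approached as far as the arm can. A call with a gripper value outside its range is refused whole. The fingers move at their own pace and stop on an object; FORCE is the grip in N (left out, the last holds). Time passes only in rows, so rows that repeat a pose let the fingers close. It gives the time, the measured TCP pose, the force and the opening at its end, in the units of the state.
- robot.get_state(): the state, without advancing time (a new reading comes with each control period).
- robot.capture(name): name is "side" or "top"; returns a dict with "image" (384x512x3 uint8, blue, green, red), "fx", "fy", "cx", "cy" (pixels), "eye" and "rotation" of the camera in the world. Camera axes: x right, y down, z forward; pixel columns grow to the right and rows downward; lengths in m; the calibration is good to about 2 mm. A picture is of the moment at which its call begins. There is no depth.
- robot.hand_in(): hands the job in, once; it reports no verdict.
Trained networks look in a picture, given as the dict that the camera call returned (one of the last four; its "shot" number tells which), for a name from the list of things; names that differ only in an ending like _2 or _b are one class to them, and where a whole thing is asked for, a point or a joint stands for the part that bears it (a point fixed in the world has none). Each returns a list of dicts, best first, with "confidence" (0 to 1); they miss things now and then, are a little off and sometimes report something else, mostly with a low value. They report only what shows in the picture. A call takes as long as a camera call. They do not tell look-alikes from the thing itself.
- robot.boxes_of(picture, label): "point" ([x, y, z] in m, in the coordinates of the camera as it stood for that picture, good to about 4 mm: the middle of the surface that is visible of it).
The state is a dict: "clock": time; "joints": joint angles; "qd": joint speeds; "tau": joint torques, N m; "ee_pos": TCP position; "orientation": TCP orientation; "force": force on the tool from outside, world axes, zero at the start; "wrist_torque": the same for the moment, N m; "grip_width": finger opening in m.
Only numpy, scipy, OpenCV 4.12 (cv2) and the standard library are available. Lean on these libraries where they do the work, as an engineer would, in place of code of your own. Each camera call takes 0.05 s, during which the arm holds its last target.

## Working session

There is one attempt and no reset: what is moved stays moved. The work goes in short steps, Python scripts to look and compute and a shell command to move; the robot and the scene stay as the last step left them, time stands still between calls to the robot, and variables do not carry over. Pictures are saved under pics/ and viewed, and the job is handed in when it is done.

```bash
ls; mkdir -p pics; python3 - <<'E'
from bench import robot
import cv2, numpy as np
s=robot.get_state(); print(s)
for n in ["side","top"]:
    p=robot.capture(n); cv2.imwrite(f"pics/{n}0.png",p["image"])
    print(n,p["fx"],p["fy"],p["cx"],p["cy"],p["eye"],p["rotation"])
    R=np.array(p["rotation"])
    for l in ["button_top","case_lid","case_inside","orange_strip"]:
        try:
            for d in robot.boxes_of(p,l)[:4]:
                q=np.array(d["point"]); print(l,d["confidence"],R@q+p["eye"], (p["fx"]*q[0]/q[2]+p["cx"],p["fy"]*q[1]/q[2]+p["cy"]))
        except Exception as e: print(l,e)
E
```

```text
pics
{'clock': 0.0, 'joints': array([-1.3075836 ,  0.43516912,  0.02496084,  1.57408998, -0.01161227,
        1.13400035, -0.07507532]), 'qd': array([ 0.0004777 ,  0.00042116,  0.00086641,  0.00154954, -0.00065955,
       -0.00176031,  0.00110285]), 'tau': array([ 1.74475508e-05, -6.70458412e+01,  1.02447689e+00, -3.16212666e+01,
        1.54885504e-02,  1.22850412e-02,  3.06391507e-05]), 'ee_pos': array([0.22343675, 0.58318213, 0.24456202]), 'orientation': array([-0.40104321,  0.58302899,  0.40036468,  0.58219383]), 'force': array([0.05038028, 0.14579583, 0.83257963]), 'wrist_torque': array([ 0.00097315, -0.01605237, -0.02984124]), 'grip_width': 0.08562828533098735}
side 495.99078651787335 495.99078651787335 257.4559822582151 192.2059418330351 [0.52535148 1.28748161 0.48885833] [-0.02211019  0.82052751 -0.57117774  0.00131805]
case_lid matmul: Input operand 1 has a mismatch in its core dimension 0, with gufunc signature (n?,k),(k,m?)->(n?,m?) (size 3 is different from 4)
case_inside matmul: Input operand 1 has a mismatch in its core dimension 0, with gufunc signature (n?,k),(k,m?)->
[... 246 characters left out ...]
191.49281106959978 [0.43126324 0.16236381 0.92614447] [-0.69718552  0.71439437 -0.03285359  0.04993662]
button_top matmul: Input operand 1 has a mismatch in its core dimension 0, with gufunc signature (n?,k),(k,m?)->(n?,m?) (size 3 is different from 4)
case_lid matmul: Input operand 1 has a mismatch in its core dimension 0, with gufunc signature (n?,k),(k,m?)->(n?,m?) (size 3 is different from 4)
case_inside matmul: Input operand 1 has a mismatch in its core dimension 0, with gufunc signature (n?,k),(k,m?)->(n?,m?) (size 3 is different from 4)
orange_strip matmul: Input operand 1 has a mismatch in its core dimension 0, with gufunc signature (n?,k),(k,m?)->(n?,m?) (size 3 is different from 4)
```

Rotation is a quaternion.

```bash
cat > h.py <<'E'
from bench import robot
import cv2, numpy as np
from scipy.spatial.transform import Rotation as Ro
def cap(n,name=None):
    p=robot.capture(n); p["R"]=Ro.from_quat(p["rotation"]).as_matrix(); p["eye"]=np.array(p["eye"])
    if name: cv2.imwrite(f"pics/{name}.png",p["image"])
    return p
def proj(p,X):
    q=(np.asarray(X)-p["eye"])@p["R"]; return np.array([p["fx"]*q[...,0]/q[...,2]+p["cx"],p["fy"]*q[...,1]/q[...,2]+p["cy"]]).T
def ray(p,u,v): 
    return p["R"]@np.array([(u-p["cx"])/p["fx"],(v-p["cy"])/p["fy"],1])
def atz(p,u,v,z):
    d=ray(p,u,v); return p["eye"]+d*(z-p["eye"][2])/d[2]
def tri(p1,a,p2,b):
    d1=ray(p1,*a);d2=ray(p2,*b);d1/=np.linalg.norm(d1);d2/=np.linalg.norm(d2)
    t=np.linalg.lstsq(np.stack([d1,-d2],1),p2["eye"]-p1["eye"],rcond=None)[0]
    x1=p1["eye"]+t[0]*d1;x2=p2["eye"]+t[1]*d2
    return (x1+x2)/2,np.linalg.norm(x1-x2)
def find(p,l):
    for d in robot.boxes_of(p,l)[:4]:
        X=p["R"]@np.array(d["point"])+p["eye"]; print(l,round(d["confidence"],2),X.round(4),proj(p,X).round(1))
E
python3 - <<'E'
from h import *
for n in ["side","top"]:
    p=cap(n,n+"1"); print(n)
    for l in ["button_top","case_lid","case_inside","orange_strip"]: find(p,l)
E
```

```text
side
button_top 0.59 [0.5105 0.1891 0.063 ] [277.  200.3]
case_lid 0.72 [0.5999 0.173  0.0468] [239.9 202.8]
case_inside 0.86 [0.5834 0.2041 0.046 ] [245.9 208.2]
orange_strip 0.72 [0.4094 0.263  0.0188] [321.1 231.9]
orange_strip 0.63 [ 0.6264 -0.0774  0.0137] [236.8 181.5]
orange_strip 0.42 [0.6858 0.0062 0.0139] [213.  190.6]
top
button_top 0.6 [0.5047 0.1787 0.0598] [249.2 204. ]
case_lid 0.85 [0.5989 0.1619 0.0516] [255.5 163.9]
case_inside 0.61 [0.5861 0.1618 0.0454] [255.7 169.7]
orange_strip 0.74 [ 0.6197 -0.089   0.0204] [359.5 154.9]
orange_strip 0.58 [0.6726 0.0011 0.0164] [320.7 135.1]
```

View pics/side0.png

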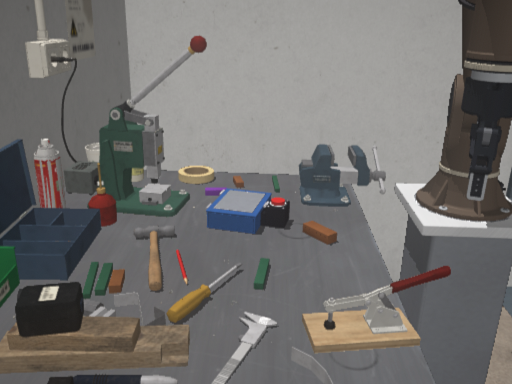

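View pics/top0.png

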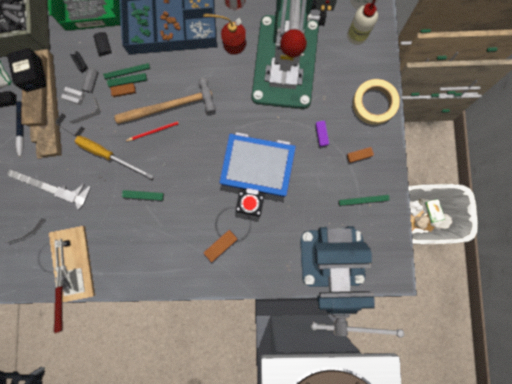

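The top picture shows the blue case at (257,164) with the button at (249,204). There are two loose orange bars, a larger one at (221,246) and a smaller one at (360,155), and a third in the heap at (122,90). The side picture shows the same pair at (320,232) and (238,181). I'll measure their sizes next.

```bash
python3 - <<'E'
from h import *
t=cap("top");s=cap("side")
for nm,p,boxes in (("top",t,[(200,225,245,268),(340,140,380,168)]),("side",s,[(295,215,345,250),(228,172,248,192)])):
    hsv=cv2.cvtColor(p["image"],cv2.COLOR_BGR2HSV)
    for b in boxes:
        m=np.zeros(hsv.shape[:2],np.uint8); x0,y0,x1,y1=b
        m[y0:y1,x0:x1]=cv2.inRange(hsv[y0:y1,x0:x1],(3,110,50),(18,255,255))
        c=max(cv2.findContours(m,0,cv2.CHAIN_APPROX_NONE)[0],key=cv2.contourArea)
        r=cv2.minAreaRect(c); print(nm,b,r)
        if nm=="top":
            P=np.array([atz(p,u,v,.017) for u,v in cv2.boxPoints(r)]); print(P.round(4),np.linalg.norm(np.diff(P,axis=0),axis=1), P.mean(0))
# red button
for nm,p,b in (("top",t,(235,188,265,220)),("side",s,(265,190,292,212))):
    hsv=cv2.cvtColor(p["image"],cv2.COLOR_BGR2HSV);x0,y0,x1,y1=b
    q=hsv[y0:y1,x0:x1]; m=cv2.inRange(q,(0,150,120),(8,255,255))|cv2.inRange(q,(172,150,120),(180,255,255))
    c=max(cv2.findContours(m,0,cv2.CHAIN_APPROX_NONE)[0],key=cv2.contourArea)
    print(nm,"button",np.array(cv2.boundingRect(c))+[x0,y0,0,0], cv2.minEnclosingCircle(c))
    i=p["image"]
    print(cv2.fitEllipse(c))
cv2.imwrite("pics/tz.png",cv2.resize(t["image"][125:270,195:385],None,fx=4,fy=4,interpolation=cv2.INTER_CUBIC))
cv2.imwrite("pics/sz.png",cv2.resize(s["image"][165:265,195:355],None,fx=5,fy=5,interpolation=cv2.INTER_CUBIC))
E
```

```text
top (200, 225, 245, 268) ((219.96902465820312, 245.46461486816406), (12.8878755569458, 34.9007453918457), 48.8140754699707)
[[0.3966 0.2927 0.017 ]
 [0.4494 0.2294 0.017 ]
 [0.426  0.2096 0.017 ]
 [0.3736 0.2728 0.017 ]] [0.08239662 0.03064055 0.0821094 ] [0.41140609 0.25112668 0.017     ]
top (340, 140, 380, 168) ((359.8207702636719, 154.6226348876953), (9.340517044067383, 25.411701202392578), 74.05460357666016)
[[ 0.6246 -0.0584  0.017 ]
 [ 0.6401 -0.118   0.017 ]
 [ 0.6178 -0.1228  0.017 ]
 [ 0.6024 -0.0633  0.017 ]] [0.06166067 0.02279789 0.06147813] [ 0.62123612 -0.09063964  0.017     ]
side (295, 215, 345, 250) ((319.3000183105469, 231.40003967285156), (35.7770881652832, 13.86362075805664), 26.56505012512207)
side (228, 172, 248, 192) ((238.0, 179.5), (7.0, 8.0), 90.0)
top button [243 197  13  13] ((14.34375, 14.875), 6.345081329345703)
((14.331153869628906, 14.876313209533691), (11.640663146972656, 12.176830291748047), 16.5340518951416)
side button [271 198  14   7] ((12.5, 10.5), 6.5193023681640625)
((12.707979202270508, 10.863011360168457), (6.442680358886719, 13.025667190551758), 91.71995544433594)
```

View pics/tz.png

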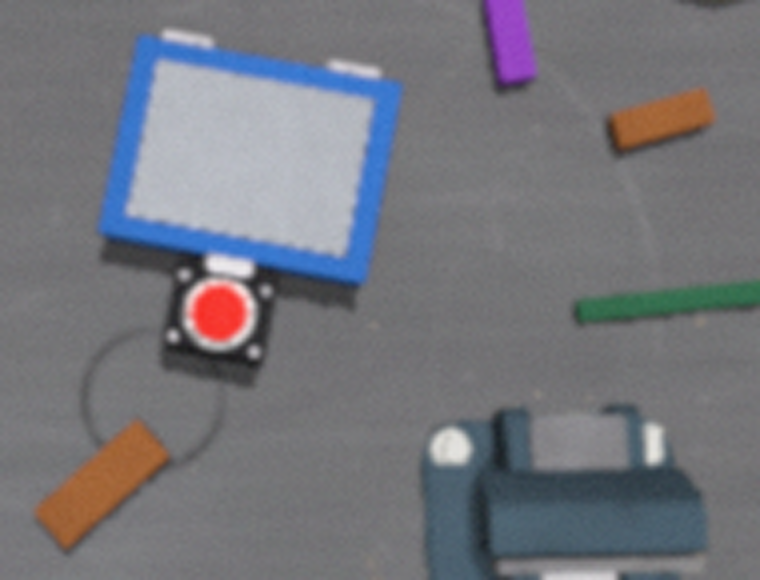

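View pics/sz.png

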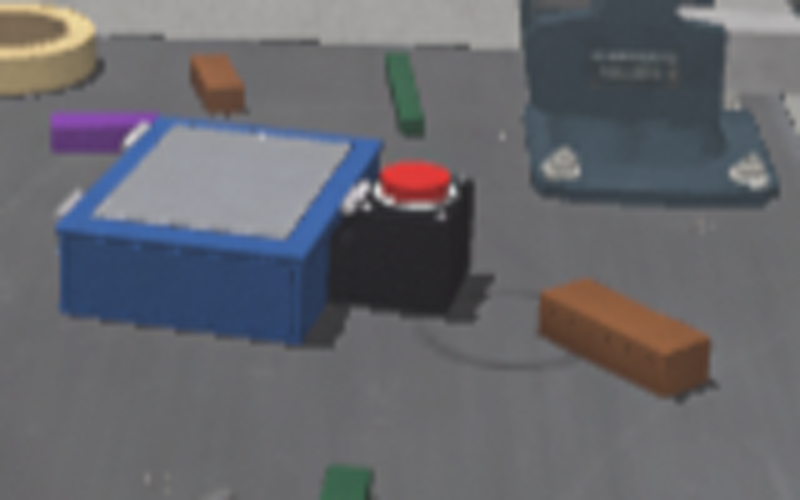

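Measured at the 17 mm top plane, the far-right bar is 61 x 23 mm and the near one is 82 x 31 mm. So the wanted strip is the one near (0.621, -0.091). I'll triangulate the heights and get the case frame.

```bash
python3 - <<'E'
from h import *
t=cap("top");s=cap("side")
T=lambda u,v:(195+(u+.5)/4-.5,125+(v+.5)/4-.5)
S=lambda u,v:(195+(u+.5)/5-.5,165+(v+.5)/5-.5)
for n,a,b in [("button",T(219,313),S(415,177)),("lid frontleft",T(100,235),S(297,252)),("lid frontright",T(365,283),S(381,143)),("lid backleft",T(137,37),S(60,228)),("lid backright",T(402,85),S(162,113))]:
    print(n,tri(t,a,s,b), atz(t,*a,.060 if n=="button" else .047))
# strip predicted projection
P=np.array([[.6246,-.0584],[.6401,-.118],[.6178,-.1228],[.6024,-.0633]])
for z in (0,.017):
    q=proj(s,np.c_[P,np.full(4,z)]); print(z,((q-[195,165])*5).round())
im=cv2.resize(s["image"][170:195,220:255],None,fx=20,fy=20,interpolation=cv2.INTER_CUBIC)
for z,c in ((0,(255,0,0)),(.017,(0,255,0))):
    q=((proj(s,np.c_[P,np.full(4,z)])-[220,170]+.5)*20).astype(int); cv2.polylines(im,[q],True,c,1)
cv2.imwrite("pics/ss.png",im)
E
```

```text
button (array([0.5081481 , 0.17822226, 0.05937259]), np.float64(0.0018517312191953519)) [0.50716478 0.17825375 0.06      ]
lid frontleft (array([0.55912848, 0.24695942, 0.04695504]), np.float64(0.0065849722877883)) [0.55579767 0.24698809 0.047     ]
lid frontright (array([0.52493012, 0.09317542, 0.04447662]), np.float64(0.0020629336301627665)) [0.52362868 0.0934227  0.047     ]
lid backleft (array([0.67411158, 0.22339902, 0.04529659]), np.float64(0.00033618161413467867)) [0.67381594 0.22328796 0.047     ]
lid backright (array([0.64064424, 0.06768806, 0.04749785]), np.float64(0.001107311764470734)) [0.6401935  0.06764311 0.047     ]
0 [[209. 116.]
 [191.  81.]
 [229.  80.]
 [248. 114.]]
0.017 [[210.  88.]
 [191.  55.]
 [229.  53.]
 [249.  87.]]
```

View pics/ss.png

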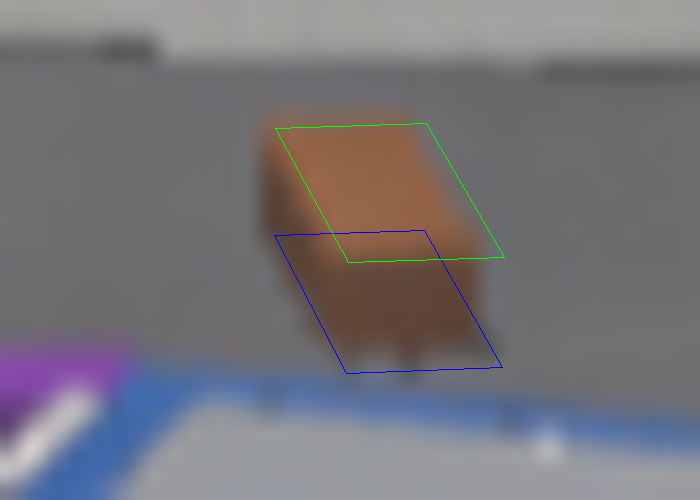

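Heights check out: button 59 mm, lid about 46 mm, and strip top 17 mm. The case yaw is about -12° and its centre about (0.600, 0.158). Next is the tool orientation.

```bash
python3 - <<'E'
from h import *
s=robot.get_state(); R=Ro.from_quat(s["orientation"]).as_matrix(); print(R.round(3)); print(robot.tcp_to_tips, s["ee_pos"],s["clock"],s["force"])
a=np.degrees(np.arctan2(R[1,2],R[0,2])); print("jaw yaw",a)
c=np.array([.600,.1583]); yaw=np.radians(-12); ex=np.array([np.cos(yaw),np.sin(yaw)])
b=np.array([.5077,.1782])-.005*ex; print("press",b,"shift",b-s["ee_pos"][:2])
E
```

```text
[[ 0.    -0.934  0.358]
 [ 0.     0.358  0.934]
 [-1.    -0.     0.   ]]
0.014 [0.22356344 0.5836715  0.24533068] 1.2 [-0.43919512  0.59438837  0.63726036]
jaw yaw 69.0407805752126
press [0.50280926 0.17923956] shift [ 0.27924582 -0.40443194]
```

```bash
python3 -m pendant '[[[0,0,2,0.018,-0.025,0,255],[0,0,4,0.035,-0.05,0,255],[0,0,6,0.052,-0.076,0,255],[0,0,8,0.07,-0.101,0,255],[0,0,9,0.087,-0.126,0,255],[0,0,9,0.105,-0.152,0,255],[0,0,9,0.122,-0.177,0,255],[0,0,9,0.14,-0.202,0,255]]]' 20; python3 -m pendant '[[[0,0,0,0.018,-0.025,0,255],[0,0,0,0.035,-0.05,-0.01,255],[0,0,0,0.052,-0.076,-0.03,255],[0,0,0,0.07,-0.101,-0.05,255],[0,0,0,0.087,-0.126,-0.07,255],[0,0,0,0.105,-0.152,-0.08,255],[0,0,0,0.122,-0.177,-0.09,255],[0,0,0,0.139,-0.202,-0.1,255]]]'
```

```text
clock: 1.87
ee_pos: [0.3642, 0.3803, 0.2455]
orientation: [-0.445, 0.549, 0.445, 0.549]
force: [0.4, 0.2, -0.6]
grip_width: 0.0002
clock: 2.53
ee_pos: [0.5033, 0.1783, 0.1448]
orientation: [-0.445, 0.549, 0.445, 0.549]
force: [0.7, 1.1, -0.4]
grip_width: 0.0001
```

```bash
python3 -m pendant '[[[0,0,0,0,0.001,-0.02,255],[0,0,0,0,0.001,-0.04,255],[0,0,0,0,0.001,-0.055,255],[0,0,0,0,0.001,-0.055,255]]]'; python3 - <<'E'
from h import *
t=cap("top");s=cap("side"); st=robot.get_state();print(st["ee_pos"],st["force"])
a=cv2.resize(t["image"][125:270,195:310],None,fx=3,fy=3);b=cv2.resize(s["image"][120:265,200:315],None,fx=3,fy=3)
tip=st["ee_pos"]-[0,0,.014]
print((proj(t,tip)-[195,125])*3,(proj(s,tip)-[200,120])*3)
cv2.imwrite("pics/press0.png",np.hstack([a,b]))
E
```

```text
clock: 2.87
ee_pos: [0.501, 0.1798, 0.0878]
orientation: [-0.445, 0.551, 0.445, 0.548]
force: [-0.1, 0.1, 0.2]
grip_width: -0.0002
[0.50249881 0.18061405 0.09035957] [0.64022132 0.01899693 0.31089928]
[159.66796667 238.02401101] [241.87950911 221.53557628]
```

View pics/press0.png

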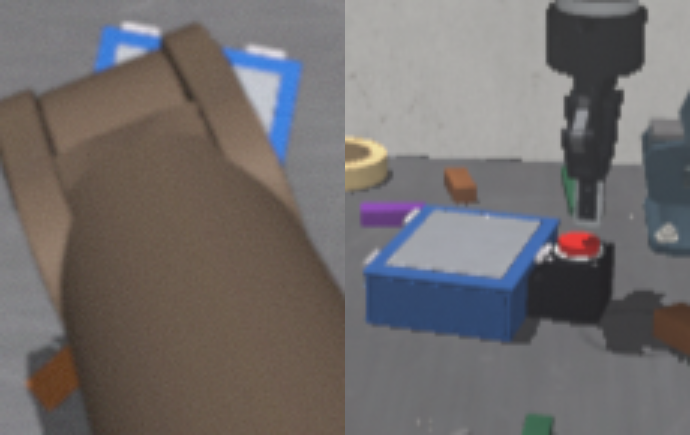

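The fingers sit just above the red button in the side view (tip at about (590,222), button at (578,243)), so I'm pressing in small steps.

```bash
python3 -m pendant '[[[0,0,0,0,0,-0.008,255],[0,0,0,0,0,-0.014,255],[0,0,0,0,0,-0.014,255]]]'; python3 -m pendant '[[[0,0,0,0,0,-0.003,255],[0,0,0,0,0,-0.005,255],[0,0,0,0,0,-0.005,255]]]'
```

```text
clock: 3.22
ee_pos: [0.5023, 0.1807, 0.0758]
orientation: [-0.445, 0.549, 0.445, 0.549]
force: [-0.2, -0.4, -0.5]
grip_width: 0.0003
clock: 3.47
ee_pos: [0.5028, 0.1808, 0.0713]
orientation: [-0.445, 0.549, 0.445, 0.55]
force: [-0.7, 0.6, 1.3]
grip_width: -0.0003
```

```bash
python3 -m pendant '[[[0,0,0,0,0,-0.0015,255],[0,0,0,0,0,-0.003,255],[0,0,0,0,0,-0.003,255]]]'; python3 - <<'E'
from h import *
s=cap("side","p1"); cv2.imwrite("pics/p1z.png",cv2.resize(s["image"][120:265,200:315],None,fx=4,fy=4))
E
```

```text
clock: 3.72
ee_pos: [0.5028, 0.1809, 0.0684]
orientation: [-0.445, 0.549, 0.445, 0.55]
force: [-0.4, 0.7, 2.9]
grip_width: -0.0
```

View pics/p1z.png

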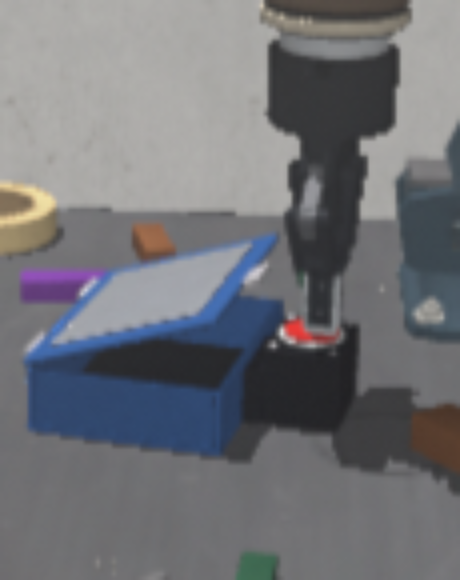

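The lid is free and rising clear of the gripper (its front edge is at about (275,238)). I'm backing the tool up and away from it.

```bash
python3 -m pendant '[[[0,0,0,-0.004,0.001,0.01,255],[0,0,0,-0.014,0.003,0.025,255],[0,0,0,-0.025,0.005,0.04,255],[0,0,0,-0.035,0,0.06,255],[0,0,-5,-0.045,-0.02,0.09,220],[0,0,-10,-0.045,-0.045,0.12,200],[0,0,-15,-0.045,-0.07,0.15,150],[0,0,-20,-0.04,-0.1,0.17,120]]]'; python3 - <<'E'
from h import *
s=cap("side","p2"); 
E
```

```text
clock: 4.43
ee_pos: [0.4617, 0.0806, 0.2414]
orientation: [-0.342, 0.618, 0.343, 0.62]
force: [0.6, 1.5, 0.2]
grip_width: 0.0416
```

View pics/p2.png

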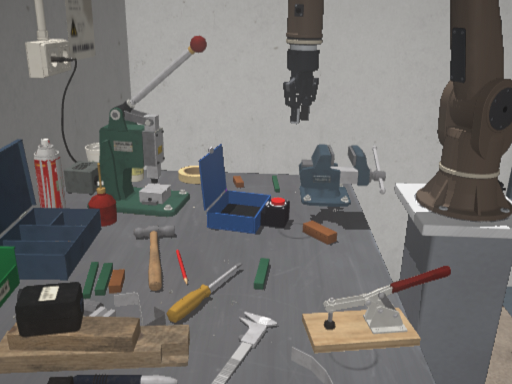

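The lid is nearly upright. The arm goes on to the strip.

```bash
python3 -m pendant '[[[0,0,-5,0.02,-0.021,0,110],[0,0,-11,0.04,-0.042,0,110],[0,0,-17,0.06,-0.064,0,110],[0,0,-23,0.08,-0.085,0,110],[0,0,-28,0.1,-0.107,-0.01,110],[0,0,-34,0.12,-0.128,-0.03,110],[0,0,-39,0.14,-0.15,-0.05,110],[0,0,-43.4,0.16,-0.171,-0.08,110]]]';python3 -m pendant '[[[0,0,0,0,0,-0.02,110],[0,0,0,0,0,-0.04,110],[0,0,0,0,0,-0.06,110],[0,0,0,0,0,-0.08,110],[0,0,0,0,0,-0.08,110]]]'; python3 - <<'E'
from h import *
t=cap("top","g0t");s=cap("side","g0s"); st=robot.get_state();R=Ro.from_quat(st["orientation"]).as_matrix();print(st["ee_pos"],st["grip_width"],np.degrees(np.arctan2(R[1,2],R[0,2])))
a=cv2.resize(t["image"][100:220,290:410],None,fx=3,fy=3);b=cv2.resize(s["image"][110:230,180:300],None,fx=3,fy=3)
cv2.imwrite("pics/g0.png",np.hstack([a,b]))
E
```

```text
clock: 5.15
ee_pos: [0.6242, -0.0914, 0.1594]
orientation: [-0.089, 0.7, 0.089, 0.703]
force: [1.2, 0.4, -0.1]
grip_width: 0.0487
clock: 5.57
ee_pos: [0.6197, -0.0894, 0.0747]
orientation: [-0.09, 0.704, 0.091, 0.699]
force: [-1.4, -0.8, 0.4]
grip_width: 0.0484
[ 0.62194127 -0.09008584  0.07836832] 0.04838611463460191 14.642760688861266
```

View pics/g0.png

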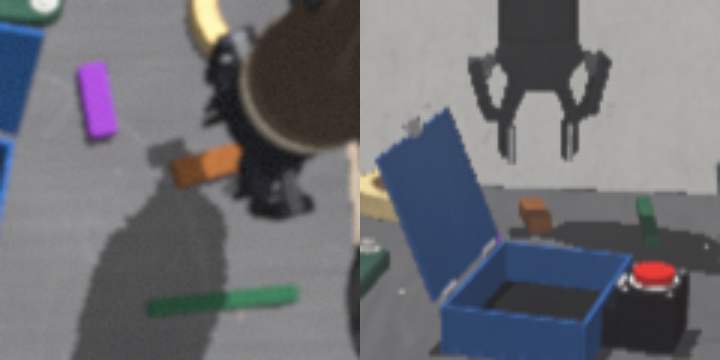

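The lid stands open, and the jaws straddle the strip with pads at columns 510 and 570 and the strip at 535. I'm lowering and gripping.

```bash
python3 -m pendant '[[[0,0,0,0,0,-0.02,110],[0,0,0,0,0,-0.04,110],[0,0,0,0,0,-0.054,110],[0,0,0,0,0,-0.06,110],[0,0,0,0,0,-0.061,110],[0,0,0,0,0,-0.061,110]]]'; python3 -m pendant '[[[0,0,0,0,0,0,190],[0,0,0,0,0,0,220],[0,0,0,0,0,0,220],[0,0,0,0,0,0,220],[0,0,0,0,0,0,220],[0,0,0,0,0,0,220]]]' 25
```

```text
clock: 6.17
ee_pos: [0.6232, -0.0904, 0.0185]
orientation: [-0.09, 0.701, 0.09, 0.702]
force: [-0.1, -0.5, 0.4]
grip_width: 0.049
clock: 6.67
ee_pos: [0.6235, -0.0904, 0.0187]
orientation: [-0.09, 0.701, 0.09, 0.702]
force: [-0.6, 0.1, 7.2]
grip_width: 0.021
```

```bash
python3 -m pendant '[[[0,0,0,0,0,0.01,220],[0,0,0,0,0,0.03,220],[0,0,0,0,0,0.06,220],[0,0,0,0,0,0.1,220],[0,0,0,0,0,0.14,220],[0,0,0,0,0,0.17,220],[0,0,0,0,0,0.17,220]]]'; python3 - <<'E'
from h import *
t=cap("top","l0t");s=cap("side","l0s"); st=robot.get_state();R=Ro.from_quat(st["orientation"]).as_matrix();print(st["ee_pos"],st["grip_width"],st["force"])
a=cv2.resize(t["image"][100:220,290:410],None,fx=3,fy=3);b=cv2.resize(s["image"][50:210,180:340],None,fx=3,fy=3)[:480]
a=cv2.resize(a,(480,480))
cv2.imwrite("pics/l0.png",np.hstack([a[:, :310],b]))
E
```

```text
clock: 7.25
ee_pos: [0.6258, -0.0915, 0.1952]
orientation: [-0.091, 0.698, 0.089, 0.705]
force: [1.1, -0.7, 0.3]
grip_width: 0.0216
[ 0.62327054 -0.09044931  0.18952736] 0.021286815174160544 [-0.73924101  0.09268231 -0.31247492]
```

View pics/l0.png

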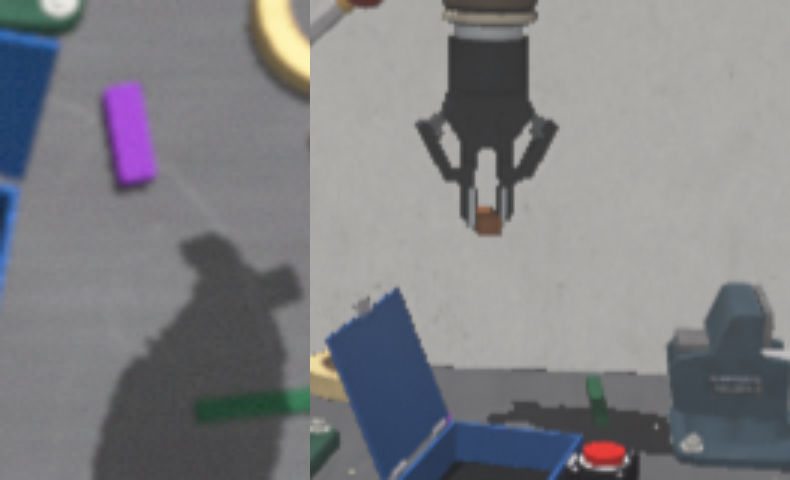

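The strip is held (21 mm opening) and has left the bench. I'm swinging it in front of the lid to above the case.

```bash
python3 -m pendant '[[[0,0,6,-0.022,0.005,0.01,220],[0,0,13,-0.044,0.012,0.01,220],[0,0,20,-0.06,0.03,0.01,220],[0,0,27,-0.07,0.06,0.01,220],[0,0,34,-0.075,0.09,0.01,220],[0,0,41,-0.07,0.12,0.01,220],[0,0,48,-0.063,0.15,0.01,220],[0,0,54,-0.056,0.18,0.01,220]]]';python3 -m pendant '[[[0,0,4,0.008,0.02,0,220],[0,0,9.4,0.016,0.04,0,220],[0,0,9.4,0.022,0.055,0,220],[0,0,9.4,0.027,0.069,0,220],[0,0,9.4,0.027,0.069,0,220],[0,0,9.4,0.027,0.069,0,220]]]'; python3 - <<'E'
from h import *
t=cap("top","m0t");s=cap("side","m0s"); st=robot.get_state();R=Ro.from_quat(st["orientation"]).as_matrix();print(st["ee_pos"],st["grip_width"],st["force"],np.degrees(np.arctan2(R[1,2],R[0,2])))
yaw=np.radians(-12);E=np.array([[np.cos(yaw),np.sin(yaw)],[-np.sin(yaw),np.cos(yaw)]]);print("in case",E@(st["ee_pos"][:2]-[.6,.1583]))
E
```

```text
clock: 8.02
ee_pos: [0.5654, 0.091, 0.1964]
orientation: [-0.4, 0.583, 0.401, 0.582]
force: [-0.1, -0.3, -0.5]
grip_width: 0.0212
clock: 8.52
ee_pos: [0.5932, 0.1587, 0.1967]
orientation: [-0.445, 0.55, 0.445, 0.549]
force: [0.2, -0.6, -0.1]
grip_width: 0.0213
[0.59329419 0.15703826 0.1971034 ] 0.02139090577476717 [-0.27971577  0.179072   -0.1303072 ] 77.87249697825803
in case [-0.00629694 -0.00262838]
```

View pics/m0s.png

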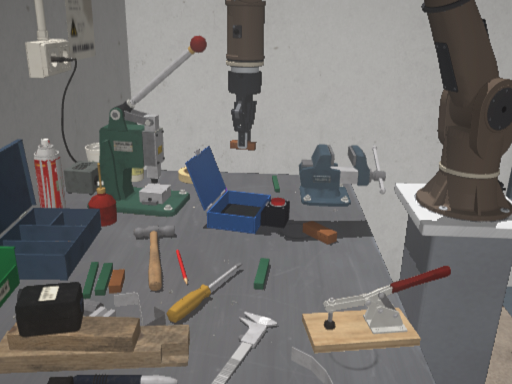

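View pics/m0t.png

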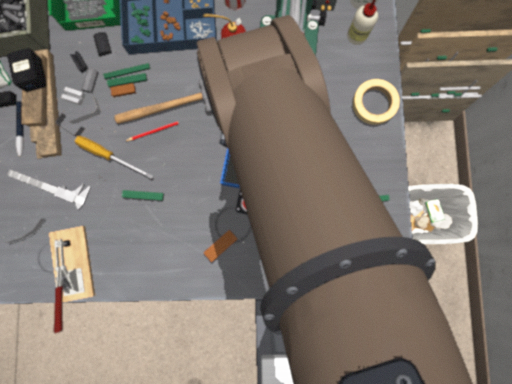

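The strip is above the case, lying along its front-to-back axis. I'm lowering it to just above the rim and looking again.

```bash
python3 -m pendant '[[[0,0,0,0,0,-0.03,220],[0,0,0,0,0,-0.06,220],[0,0,0,0,0,-0.09,220],[0,0,0,0,0,-0.11,220],[0,0,0,0,0,-0.12,220],[0,0,0,0,0,-0.12,220]]]'; python3 - <<'E'
from h import *
s=cap("side","d0"); cv2.imwrite("pics/d0z.png",cv2.resize(s["image"][100:240,170:310],None,fx=4,fy=4)); print(robot.get_state()["force"],robot.get_state()["ee_pos"])
E
```

```text
clock: 9.12
ee_pos: [0.5921, 0.157, 0.0754]
orientation: [-0.444, 0.551, 0.445, 0.548]
force: [-0.8, -0.3, 0.6]
grip_width: 0.0216
[0.42811252 0.1949567  0.13055024] [0.59323119 0.15750509 0.07709743]
```

View pics/d0z.png

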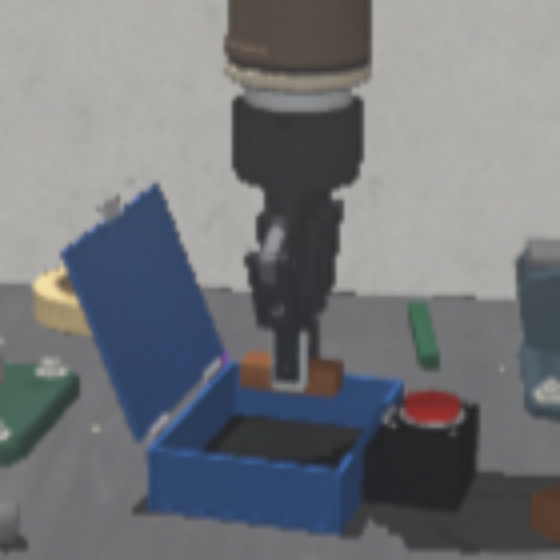

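It is centred over the opening and clear of the lid and walls, so I'm setting it down.

```bash
python3 -m pendant '[[[0,0,0,0,0,-0.02,220],[0,0,0,0,0,-0.035,220],[0,0,0,0,0,-0.046,220],[0,0,0,0,0,-0.051,220],[0,0,0,0,0,-0.0525,220],[0,0,0,0,0,-0.0525,220]]]'; python3 -m pendant '[[[0,0,0,0,0,0,160],[0,0,0,0,0,0,130],[0,0,0,0,0,0,110],[0,0,0,0,0,0,110],[0,0,0,0,0,0,110]]]'; python3 - <<'E'
from h import *
s=cap("side","e0"); cv2.imwrite("pics/e0z.png",cv2.resize(s["image"][100:240,170:310],None,fx=4,fy=4)); print(robot.get_state()["force"],robot.get_state()["ee_pos"])
E
```

```text
clock: 9.67
ee_pos: [0.594, 0.1587, 0.0255]
orientation: [-0.445, 0.549, 0.445, 0.55]
force: [0.9, 0.4, 0.0]
grip_width: 0.0217
clock: 10.08
ee_pos: [0.5937, 0.1587, 0.0252]
orientation: [-0.445, 0.549, 0.445, 0.55]
force: [0.3, -0.1, -0.7]
grip_width: 0.0485
[ 0.08744832 -0.1999001   0.71989273] [0.59364543 0.15869744 0.02507407]
```

View pics/e0z.png

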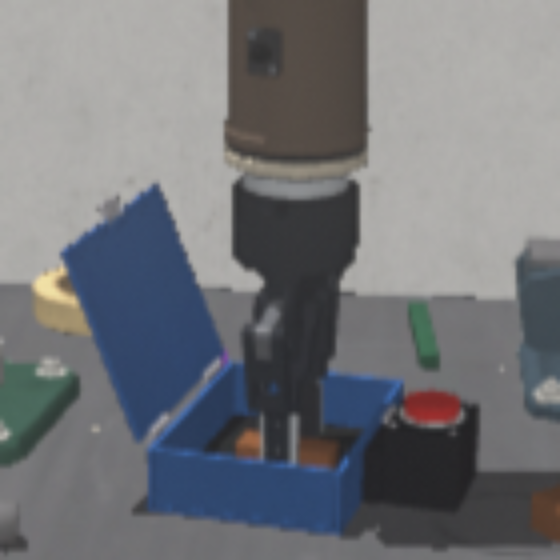

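The strip lies on the case floor (row ~450) and the fingers are open. I'm lifting straight up, then moving back from the lid to look from above.

```bash
python3 -m pendant '[[[0,0,0,0,0,0.01,110],[0,0,0,0,0,0.035,110],[0,0,0,0,0,0.07,110],[0,0,0,0,0,0.1,110],[0,0,0,0,0,0.135,110],[0,0,0,-0.01,0,0.17,110],[0,0,0,-0.03,0.02,0.19,110],[0,0,0,-0.05,0.05,0.2,110]]]'; python3 -m pendant '[[[0,0,0,-0.02,0.028,0,110],[0,0,0,-0.04,0.056,0,110],[0,0,0,-0.06,0.084,0,110],[0,0,0,-0.08,0.112,0,110],[0,0,0,-0.1,0.14,0,110],[0,0,0,-0.12,0.17,0,110],[0,0,0,-0.14,0.2,0,110],[0,0,0,-0.16,0.22,0,110]]]';  python3 -m pendant '[[[0,0,0,-0.02,0.03,0,110],[0,0,0,-0.04,0.06,0,110],[0,0,0,-0.06,0.09,0,110],[0,0,0,-0.06,0.09,0,110],[0,0,0,-0.06,0.09,0,110],[0,0,0,-0.06,0.09,0,110]]]'; python3 - <<'E'
from h import *
t=cap("top","f0t");s=cap("side","f0s")
cv2.imwrite("pics/f0.png",np.hstack([cv2.resize(t["image"][100:230,190:320],None,fx=3,fy=3),cv2.resize(s["image"][120:250,170:300],None,fx=3,fy=3)]))
find(t,"orange_strip");find(s,"orange_strip"); st=robot.get_state(); print(st["force"],st["qd"].round(4))
E
```

```text
clock: 10.8
ee_pos: [0.5455, 0.2058, 0.2295]
orientation: [-0.444, 0.549, 0.442, 0.553]
force: [0.0, 0.5, -0.2]
grip_width: 0.0489
clock: 11.47
ee_pos: [0.3818, 0.4315, 0.2258]
orientation: [-0.445, 0.549, 0.446, 0.549]
force: [-0.1, 0.8, 0.1]
grip_width: 0.0488
clock: 11.97
ee_pos: [0.3238, 0.5182, 0.2252]
orientation: [-0.445, 0.549, 0.445, 0.549]
force: [0.9, -0.5, -0.0]
grip_width: 0.0486
orange_strip 0.73 [0.5899 0.1591 0.0249] [256.8 169.6]
orange_strip 0.59 [0.4124 0.2478 0.0274] [221.  245.1]
orange_strip 0.57 [ 0.6752 -0.002   0.0186] [322.1 133.7]
orange_strip 0.64 [0.5996 0.1629 0.0209] [240.2 211.1]
orange_strip 0.64 [0.4085 0.2595 0.017 ] [321.3 232. ]
orange_strip 0.35 [0.6855 0.1487 0.1022] [205.7 176.7]
[-0.99912227 -0.22144923 -0.30965176] [ 0.0003  0.002  -0.0045  0.0001 -0.0034 -0.0018 -0.    ]
```

View pics/f0.png

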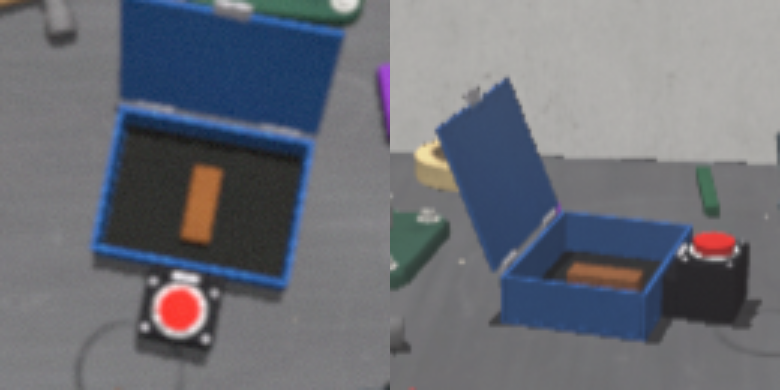

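View pics/f0t.png

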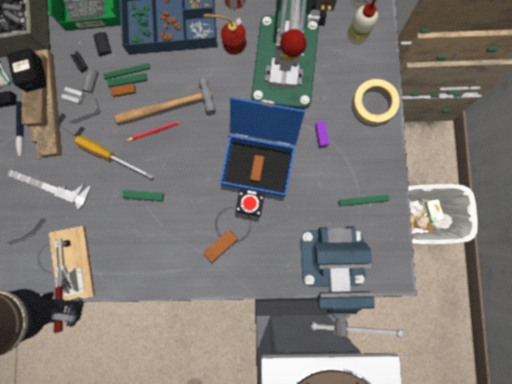

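View pics/f0s.png

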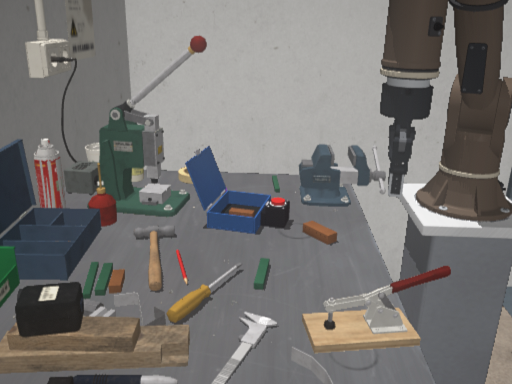

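The lid stands open with the strip flat inside (side view (240,211), top view (257,169)). The gripper at (398,180) is clear of everything, so I'm handing in.

```bash
python3 -c "
from bench import robot
print(robot.hand_in())"
```

```text
the job is handed in; nothing more can be done
None
```

The job is done and handed in at about 12 s on the robot's clock. The strip is in the case and the lid is standing open.

- **Button and lid:** I pressed the button with closed fingers, reading about 2.9 N at about 5.5 mm of travel. The lid freed and rose fully open by itself, and nothing touched it.
- **Strip:** I took the smaller loose orange strip, to the right of the case, which measured 61 x 23 mm. The other loose one measured 82 x 31 mm, so I left it. I laid the strip flat on the case floor and opened the jaws there.
- **Last checks:** Both cameras show the strip lying flat near the middle of the case, the lid standing open and the gripper well clear. The wrist force was about 1 N or less, which is the usual noise.
- **Disagreements:**
  - The network's two views of the placed strip differ by about 10 mm in x, but both put it inside the case.
  - It also gave low-confidence or false reports on the purple bar and the lid, which I ignored.
  - The upward force read 7 N while gripping and went back to about 0 after the lift.

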